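Shield an open culture box with its hovering lid

TASK

Take the steel saddle weight off the lid and hang it astride the horizontal rail, let go of it there, then pick the square lid up by its knob and carry it over the tube rack without knocking the rack. Finish while holding the lid level about a centimetre above the open square culture box (not the round jar), centred and square with it like a roof, touching nothing but the fingers. Do not shift the culture box or any of the other things standing about.

Things in the scene. Friction and masses are not known exactly. Their poses are not given: they have to be found in the camera images.
- saddle: Steel saddle weight, an upside-down U, 105 to 210 g, standing on the lid astride its knob, axes along the lid's. Origin: centre between the feet, z up. Legs 4 (x) by 30 (y) by 51 tall at x = -20 and 20, 36 clear between; strap 44 (x) by 30 (y) by 4 joins them, top at z = 55. On it a grip block 24 (x) by 14 (y), z = 55 to 83: pinch across its 14 mm.
- saddle_seat (a point): Centre of the underside of the saddle's strap, 51 mm above the saddle's origin: this rests on the bar when it hangs. Axes as the saddle.
- rail: Fixed dark steel rail: a round horizontal bar, 12 mm thick and 200 mm long, along the rail's y axis, its centre line 110 mm above the bench on two posts, one at either end. Origin on the bench under the middle of the bar, z up. It stands at the robot's left, beyond the lid.
- rail_mid (a point): Middle of the bar, on its centre line, 110 mm above the bench; y along the bar, x level across it.
- lid: White square lid, about 90 g, 100 by 100, 12 tall (flat top 4 thick, 8 skirt below), with a knob block in the middle of the top, 24 (x) by 14 (y), z = 12 to 38: pinch across its 14 mm. Origin: centre of the skirt's lower edge, z up. At the start it lies loose on the plinth, under the saddle.
- plinth: Fixed flat aluminium instrument case, 120 (x) by 110 (y) by 45 tall, on which the lid lies. Origin: centre of its underside.
- rack: Fixed white tray of two rows of eight capped culture tubes, 356 (x, its long side, running away from the robot) by 104 (y), tube caps reaching 120 mm above the bench. Origin: centre of its underside. It stands between the lid and the culture box.
- culture_box: Clear square culture box, open at the top, with a white rim and seedlings inside, 90 by 90 by 90 tall (92 over the rim), loose, 250 g. Origin: centre of its underside; x and y square to its sides. Any quarter turn of the lid fits it.
- box_rim (a point): Centre of the culture box's open mouth, level with the top of the rim, 90 mm above the bench.
- jar: Clear round open jar with a white rim, 86 mm across, 90 tall, loose: a bystander on the same side as the culture box. The two change places. Origin: centre of its underside.
- forceps: Steel forceps lying flat, 187 long (x), bystander. Origin on the bench under its middle.
- dishes: Stack of three shallow round dishes, 90 across, 41 tall, bystander. Origin: centre of the underside.
- capped_jar: White closed cylinder jar, 60 across, 70 tall, bystander. Origin: centre of the underside.
- loose_tube: One capped culture tube in a round foot, foot 52 across, 100 tall, bystander. Origin: centre of the underside.
There are look-alikes about, which are no part of the job. Of the things that look like the saddle, the middle-sized one is meant.

How it is judged (in metres and radians):
On the way, in this order (a step that is already met when the one before it is completed fails the run):
1. the saddle weight hangs astride the rail, let go (x of saddle_seat in the frame of rail_mid between -0.02 and 0.02 m and y of saddle_seat in the frame of rail_mid between -0.085 and 0.085 m and z of saddle_seat in the frame of rail_mid between -0.002 and 0.02 m and angle between saddle's own z axis and vertical below 0.6 rad and contact force between saddle and rail above 0.3 N and contact force between saddle and the fingers below 0.1 N and linear speed of saddle below 0.03 m/s), for 0.2 s.
2. the lid, held in the fingers, is carried over the tube rack (y of lid in the frame of rack between -0.06 and 0.06 m and x of lid in the frame of rack between -0.21 and 0.21 m and height (world z) of lid above 0.122 m and contact force between lid and the fingers above 0.5 N), for 0.05 s.
At the end, for the whole second after the job is handed in: Lid held still by the fingers alone, lower edge 3-22 mm above the box rim, centred within 10 mm, tilt under 0.09 rad, square to the box within 0.12 rad (any quarter turn); culture box upright, moved under 12 mm; saddle let go, hanging at rest astride the rail, tilt under 0.6 rad (all of step 1 and horizontal distance between lid and box_rim below 0.01 m and z of lid in the frame of box_rim between 0.003 and 0.022 m and angle between lid's own z axis and vertical below 0.09 rad and (angle between the x axis of lid and the x axis of culture_box, either way round below 0.12 rad or angle between the x axis of lid and the y axis of culture_box, either way round below 0.12 rad) and contact force between lid and the fingers above 0.5 N and linear speed of lid below 0.02 m/s and contact force between lid and rack below 0.05 N and contact force between lid and plinth below 0.05 N and contact force between lid and jar below 0.05 N and contact force between lid and rail below 0.05 N and contact force between lid and culture_box below 0.05 N and contact force between lid and saddle below 0.05 N and distance of culture_box from where it was at the start of the episode below 0.012 m and angle between culture_box's own z axis and vertical below 0.05 rad); the arm keeps its last pose, push and grip.
It fails at once if the tube rack is knocked (over 2 N) (contact force between rack and anything else above 2 N).
It fails at once if the culture box is shifted more than 12 mm (distance of culture_box from where it was at the start of the episode above 0.012 m).
It fails at once if a bystander is shifted more than 20 mm (distance of any of jar, forceps, dishes, capped_jar, loose_tube from where it was at the start of the episode above 0.02 m).
It also fails if it takes over 66 s, if anything falls off the work surface, if the arm or the gripper's body presses on something with over 40 N, if the wrist force passes 120 N, or if a joint passes its speed limit or range.

ROBOT

A 7-joint arm with a two-finger parallel gripper is mounted at the origin on the work surface. World frame = base frame: x ahead of the robot, y to its left, z up, the work surface at z = 0. Lengths are in mm, angles in rad, forces in N, time in s.
With the tool pointing down it reaches from about 425 to 875 mm from the base axis. Payload 4.7 kg.
Tool frame: the origin (TCP) lies at the very end of the fingers, on their centre line; the grasp point (between the pads) lies 19 mm behind it (ctrl.grasp_offset is the z of the grasp point in the tool frame, in mm); z points along the fingers, y is the line along which they close (so a half turn about z gives the same grasp; the last joint's range is limited). The gripper opens to 87 mm and grips with 3 to 60 N. Pads are 19 mm wide; open, the fingers measure 117 mm over their backs; the gripper's body (75 mm by 190 mm) begins 51 mm behind the grasp point.
Start: joints at [-1.193, 0.321, -0.07, 1.45, 0.023, 1.371, -0.057], TCP at [231.319, 607.471, 185.687] pointing down, gripper open.
Joint ranges: [-2.86, 2.86], [-0.3, 2.09], [-1.38, 1.24], [0.06, 2.45], [-1.56, 4.7], [0.09, 2.05], [-2.69, 2.69]. Speed limits (rad/s): [2.57, 2.57, 3.14, 3.14, 3.14, 3.14, 3.14].

INTERFACE

Orientations are given as a unit quaternion [w, x, y, z].
In Python, from bench import ctrl, viewer gives the robot as it stands.
- The arm moves only by the tool send_rows, never from a script. Its argument "plan" is one flat list of numbers, 5 for each row, row after row: the shift along the tool's x, y, z in m, then the turn about the tool's z in degrees, then the opening, from -1 (shut) to 1 (fully open), so that 0 is half open. A call has 1 to 5 rows; each row shifts and turns the commanded pose from where the row before left it, along the tool's axes as they then stand; what a row does not reach is not made up. A row lasts 1/12 s, in which the tool goes at most 41.7 mm and 7.16 degrees, less where a joint would pass 70% of its speed; a pose out of reach is approached as far as the arm can. A call with a gripper value outside its range is refused whole. The fingers move at their own pace and stop on an object; the grip force is fixed at half the most. Time passes only in rows, so rows that do not move let the fingers close. It gives the time, the measured TCP pose, the force, the opening and the grip force at its end, in the units of the state.
- ctrl.get_state(): the state, without advancing time (a new reading comes with each control period).
- viewer.read_camera(name): name is "scene" or "top"; returns the picture (480x640x3 uint8, red, green, blue); there is no depth.
- viewer.camera_params(name): a dict with "mtx" (3x3 intrinsics, pixels), "k1" (the pictures are not rectified: a ray, as slopes to the right and down, at radius r is drawn at 1 + k1 r^2 times it, then the intrinsics apply), "rvec" (rotation vector, rad) and "tvec" (3), from world to camera coordinates, as OpenCV has them. Camera axes: x right, y down, z forward; pixel columns grow to the right and rows downward; lengths in mm; the calibration is good to about 2 mm. A picture is of the moment at which its call begins. camera_params takes no time and is no camera call.
- ctrl.hand_in(): hands the job in; it is judged then, once.
The state is a dict: "time_s": time; "q": joint angles; "joint_velocities": joint speeds; "joint_efforts": joint torques, N m; "tool_pos": TCP position; "tcp_rot": TCP orientation; "contact_force": force on the tool from outside, world axes, zero at the start; "wrist_torque": the same for the moment, N m; "width": opening from 0.0 (shut) to 1.0 (fully open); "finger_force": force on a finger pad.
Only numpy, scipy, OpenCV 4.12 (cv2) and the standard library are available. Lean on these libraries where they do the work, as an engineer would, in place of code of your own. Each camera call takes 0.05 s, during which the arm holds its last target. There are 200 camera calls.

## Working session

There is one attempt and no reset: what is moved stays moved. The work goes in short steps, Python scripts to look and compute and a tool call to move; the robot and the scene stay as the last step left them, time stands still between calls to the robot, and variables do not carry over. Pictures are saved under pics/ and viewed, at most 10 in all, crops included, and the job is handed in when it is done.

Besides the shell and the picture viewer there is one more tool, called after ">>>" as name(argument=value, ...), one argument or row to a line, values as JSON. send_rows: Moves the arm, as the interface text tells. Its arguments: {"type":"object","properties":{"plan":{"type":"array"}},"required":["plan"]}

```bash
mkdir -p pics; ls; cat > h.py <<'E'
import numpy as np, cv2
from bench import ctrl, viewer
def P(n):
    p=viewer.camera_params(n); K=np.array(p['mtx'],float); return K,float(p['k1']),cv2.Rodrigues(np.array(p['rvec'],float))[0],np.array(p['tvec'],float).ravel()
def pix2w(n,u,v,z):
    K,k,R,t=P(n); d=np.array([k,0,0,0,0.])
    x=cv2.undistortPoints(np.array([[[u,v]]],float),K,d)[0,0]
    r=R.T@np.array([x[0],x[1],1]); c=-R.T@t
    return c+r*(z-c[2])/r[2]
def w2pix(n,X):
    K,k,R,t=P(n); return cv2.projectPoints(np.array(X,float).reshape(-1,1,3),cv2.Rodrigues(R)[0],t,K,np.array([k,0,0,0,0.]))[0][:,0]
E
python3 - <<'E'
from h import *
for n in('scene','top'):
    cv2.imwrite(f'pics/{n}0.png',viewer.read_camera(n)[:,:,::-1]); K,k,R,t=P(n); print(n,K.tolist(),k,(-R.T@t).round(),R.round(2).tolist())
print(ctrl.get_state(),ctrl.grasp_offset)
E
```

```text
pics
scene [[496.4847279636372, 0.0, 314.694866938745], [0.0, 496.4847279636372, 246.8185436500997], [0.0, 0.0, 1.0]] 0.02523308317435173 [1077.  783.  776.] [[-0.81, 0.58, 0.02], [0.33, 0.49, -0.81], [-0.49, -0.65, -0.58]]
top [[506.3575611659126, 0.0, 322.9474863488888], [0.0, 506.3575611659126, 248.254544190169], [0.0, 0.0, 1.0]] -0.10021005527234567 [ 300.   56. 1428.] [[-0.0, -1.0, 0.02], [-0.99, -0.0, -0.15], [0.15, -0.02, -0.99]]
{'time_s': 0.1, 'q': array([-1.19289483,  0.32176047, -0.07007775,  1.45154176,  0.02262642,
        1.37077101, -0.05691155]), 'joint_velocities': array([ 0.00163229, -0.00327129, -0.00015147, -0.00241194,  0.00053857,
       -0.00102879, -0.00082076]), 'joint_efforts': array([-4.25312282e-04, -4.92568731e+01, -4.05983124e-01, -3.13400316e+01,
       -6.40881015e-02,  3.94188822e-02,  7.35150070e-05]), 'tool_pos': array([231.15792995, 606.9276156 , 184.66899063]), 'tcp_rot': array([-9.43185742e-05,  1.80891992e-01,  9.83502603e-01, -8.41753806e-04]), 'contact_force': array([-0.29948039,  0.19905872, -0.58699715]), 'wrist_torque': array([-0.05174256,  0.01277342,  0.01589003]), 'finger_force': 0.0, 'width': 0.99585853622774} -18.700000000000003
```

View pics/scene0.png

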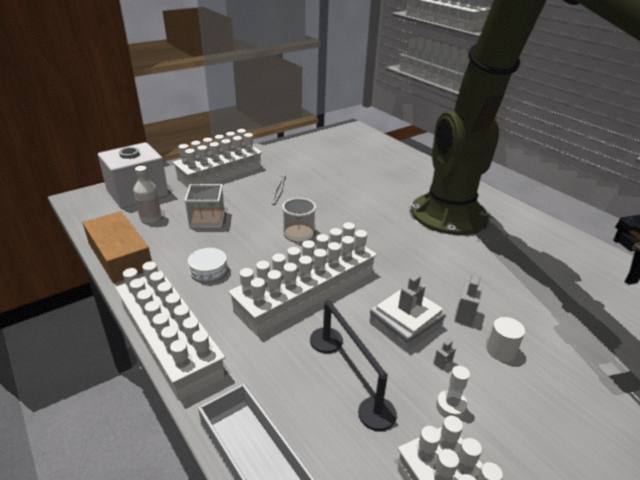

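View pics/top0.png

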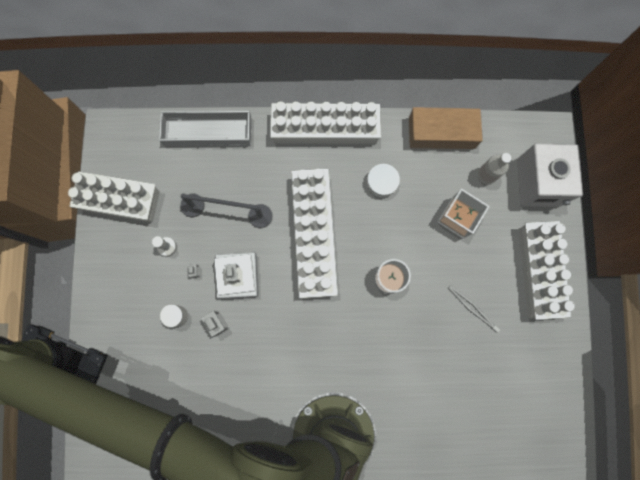

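Both pictures show three saddle look-alikes. In the top view they are on the lid (233,272), small (193,271) and large (213,323). In the scene view they are at (411,298), (446,353) and (468,303). The one standing on the lid is the middle-sized one. The square box is at top (463,214) and the round jar at (393,277). I'll check close up.

```bash
python3 - <<'E'
from h import *
t=cv2.imread('pics/top0.png'); s=cv2.imread('pics/scene0.png')
a=cv2.resize(t[180:310,175:285],None,fx=4.4,fy=4.4,interpolation=cv2.INTER_CUBIC)[:572]
b=cv2.resize(t[185:245,435:495],None,fx=4.75,fy=4.75,interpolation=cv2.INTER_CUBIC)
c=cv2.resize(s[270:345,365:450][:, :],None,fx=3.3,fy=3.3,interpolation=cv2.INTER_CUBIC)
im=np.zeros((572,800,3),np.uint8); im[:a.shape[0],:a.shape[1]]=a; im[:285,500:785]=b; im[290:290+c.shape[0],500:500+c.shape[1]]=c
cv2.imwrite('pics/c1.png',im)
cv2.imwrite('pics/c2.png',cv2.resize(s[265:345,360:480],None,fx=6.5,fy=6.5,interpolation=cv2.INTER_CUBIC))
E
```

```text
(no output)
```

View pics/c1.png

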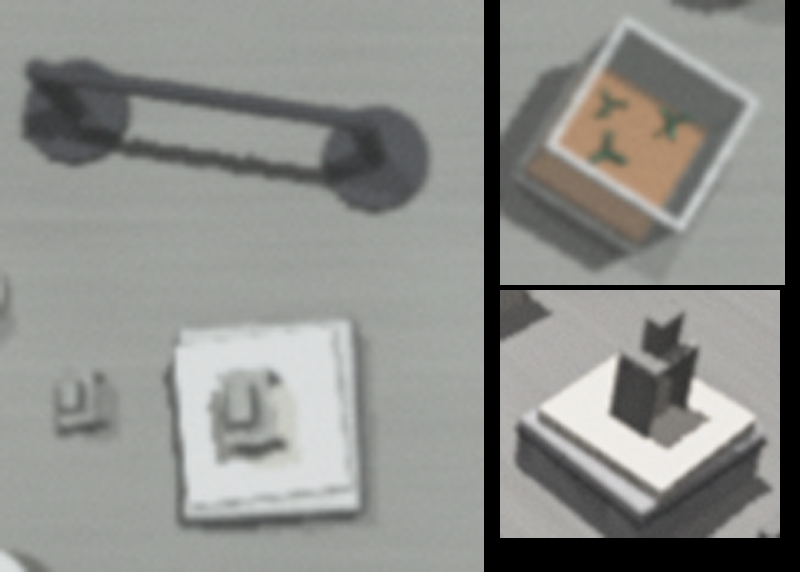

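View pics/c2.png

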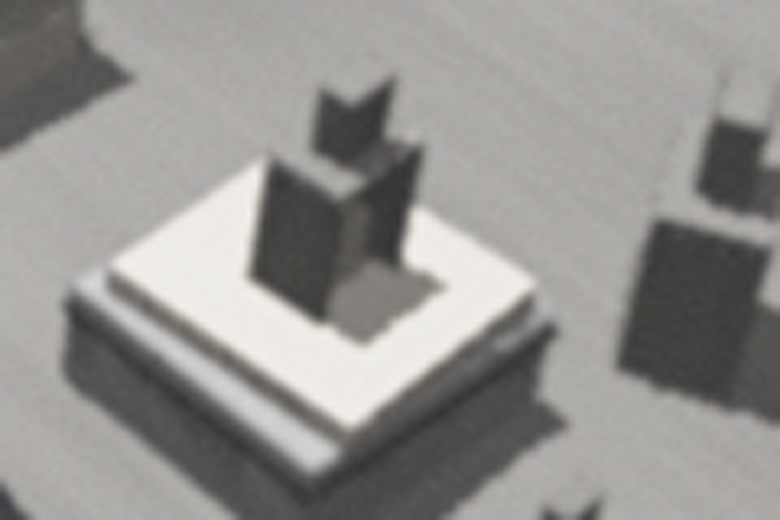

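The crop confirms that the middle-sized saddle stands on the lid. In c2 the lid-top corners are (265,158), (110,270), (350,428) and (535,288). Its grip is at c1 (242,405). The bar runs from (35,70) to (372,118) in c1, and the box rim corners are (627,18), (758,102), (685,230) and (548,147).

```bash
python3 - <<'E'
from h import *
def fit(n,pts,z,org,sc,name):
    w=np.array([pix2w(n,org[0]+(a+.5)/sc-.5,org[1]+(b+.5)/sc-.5,z) for a,b in pts])[:,:2]
    d=np.diff(np.vstack([w,w[:1]]),axis=0)
    print(name,w.round(1).tolist(),'c',w.mean(0).round(1),'len',np.hypot(*d.T).round(1),'ang',np.degrees(np.arctan2(d[:,1],d[:,0])).round(1))
    return w
S=((360,265),6.5); T=((175,180),4.4)
fit('scene',[(265,158),(110,270),(350,428),(535,288)],57,*S,'lid')
fit('scene',[(250,275),(322,320)],57,*S,'legfoot')
fit('scene',[(265,155),(345,195),(422,148)],112,*S,'strap')
fit('scene',[(320,92),(352,108),(396,77)],140,*S,'grip')
fit('top',[(232,377),(253,376),(250,424),(230,424)],140,*T,'gripT')
fit('top',[(35,68),(372,118)],110,*T,'railT')
fit('scene',[(327,304),(382,376)],110,(0,0),1,'railS')
fit('top',[(75,110),(375,158)],2,*T,'railfeetT')
fit('scene',[(325,340),(377,414)],2,(0,0),1,'railfeetS')
fit('top',[(127,18),(258,102),(185,230),(48,147)],91,(435,185),4.75,'box')
fit('top',[(18,178),(145,250)],0,(435,185),4.75,'boxbot')
fit('top',[(300,177),(322,176),(327,283),(304,284)],120,(0,0),1,'caps')
fit('top',[(299,299),(338,296)],0,(0,0),1,'rackfoot')
fit('top',[(393,277),(383,181)],90,(0,0),1,'jar,dish')
E
```

```text
lid [[414.1, 219.4], [496.0, 231.9], [482.3, 328.3], [386.2, 316.9]] c [444.7 274.1] len [ 82.9  97.4  96.7 101.4] ang [   8.7   98.1 -173.2  -74. ]
legfoot [[459.5, 259.6], [455.0, 288.4]] c [457.2 274. ] len [29.1 29.1] ang [ 98.9 -81.1]
strap [[463.8, 261.4], [456.4, 289.6], [419.7, 287.1]] c [446.6 279.4] len [29.1 36.8 51. ] ang [ 104.7 -176.2  -30.2]
grip [[454.3, 271.0], [451.5, 282.3], [429.1, 279.1]] c [445.  277.5] len [11.6 22.7 26.4] ang [ 103.6 -172.   -17.8]
gripT [[453.7, 276.6], [454.3, 264.4], [426.2, 265.4], [426.2, 277.1]] c [440.1 270.9] len [12.3 28.1 11.6 27.5] ang [-87.1 177.8  90.1  -1. ]
railT [[646.9, 408.2], [615.5, 201.1]] c [631.2 304.7] len [209.5 209.5] ang [-98.6  81.4]
railS [[616.3, 212.4], [647.1, 408.5]] c [631.7 310.5] len [198.4 198.4] ang [ 81. -99.]
railfeetT [[646.8, 409.1], [614.5, 210.5]] c [630.6 309.8] len [201.2 201.2] ang [-99.2  80.8]
railfeetS [[612.6, 207.5], [643.6, 407.4]] c [628.1 307.4] len [202.3 202.3] ang [ 81.2 -98.8]
box [[673.6, -351.8], [624.1, -427.2], [548.3, -379.9], [596.5, -301.8]] c [ 610.6 -365.2] len [90.1 89.3 91.7 91.9] ang [-123.3  148.    58.3  -33. ]
boxbot [[597.2, -306.7], [552.7, -383.9]] c [ 575.  -345.3] len [89.1 89.1] ang [-120.   60.]
caps [[694.1, 92.4], [697.1, 33.5], [410.3, 20.9], [407.7, 80.4]] c [552.3  56.8] len [ 59.  287.1  59.6 286.7] ang [ -87.1 -177.5   92.5    2.4]
rackfoot [[375.3, 96.5], [383.7, -13.2]] c [379.5  41.6] len [110.1 110.1] ang [-85.6  94.4]
jar,dish [[428.7, -155.9], [693.0, -134.5]] c [ 560.8 -145.2] len [265.1 265.1] ang [   4.6 -175.4]
```

```bash
cat >> h.py <<'E'
from scipy.spatial.transform import Rotation as Ro
def go(x,y,z,yaw,n,g,p0=None,R0=None):
    """n rows to tcp x,y,z with tool y at world angle yaw (mod 180), tool down"""
    s=ctrl.get_state(); q=s['tcp_rot']; p=np.array(s['tool_pos'] if p0 is None else p0,float)
    R=Ro.from_quat([q[1],q[2],q[3],q[0]]).as_matrix(); yy=np.degrees(np.arctan2(R[1,1],R[0,1]))
    dy=(yaw-yy+90)%180-90
    D=(np.array([x,y,z])-p)/n; rows=[]
    for i in range(n):
        a=np.radians(yy+dy*i/n); ty=np.array([np.cos(a),np.sin(a),0]); tx=np.array([-ty[1],ty[0],0])
        rows.append([round(float(v),4) for v in (D@tx/1000,D@ty/1000,-D[2]/1000)]+[round(-dy/n,2),g])
    print('pos',p.round(1),'yaw',round(yy,2),'turn',round(-dy,1),'step',np.linalg.norm(D).round(1),'f',s['contact_force'].round(1),'w',round(float(s['width']),3),s['finger_force'],'t',s['time_s'])
    for i in range(0,n,5): print(str(sum(rows[i:i+5],[])).replace(' ',''))
E
python3 -c "
from h import *
go(441,273,185,97.5,12,1)"
```

```text
pos [231.2 606.9 184.7] yaw 69.16 turn -28.3 step 32.9 f [-0.3  0.2 -0.6] w 0.996 0.0 t 0.1
[-0.0262,-0.0198,-0.0,np.float64(-2.36),1,-0.0254,-0.0208,-0.0,np.float64(-2.36),1,-0.0245,-0.0219,-0.0,np.float64(-2.36),1,-0.0236,-0.0229,-0.0,np.float64(-2.36),1,-0.0226,-0.0238,-0.0,np.float64(-2.36),1]
[-0.0216,-0.0247,-0.0,np.float64(-2.36),1,-0.0206,-0.0256,-0.0,np.float64(-2.36),1,-0.0195,-0.0264,-0.0,np.float64(-2.36),1,-0.0184,-0.0272,-0.0,np.float64(-2.36),1,-0.0173,-0.028,-0.0,np.float64(-2.36),1]
[-0.0161,-0.0286,-0.0,np.float64(-2.36),1,-0.0149,-0.0293,-0.0,np.float64(-2.36),1]
```

>>> send_rows(
  plan=[-0.026, -0.02, 0, -2.4, 1, -0.0255, -0.021, 0, -2.4, 1, -0.0245, -0.022, 0, -2.4, 1, -0.0235, -0.023, 0, -2.4, 1, -0.0225, -0.024, 0, -2.4, 1],
)

```text
time_s: 0.52
tool_pos: [318.8, 466.1, 185.1]
tcp_rot: [-0.0, 0.076, 0.997, -0.0]
contact_force: [-0.2, 0.7, 0.5]
width: 1.0
finger_force: 0.0
```

>>> send_rows(
  plan=[-0.0215, -0.0245, 0, -2.4, 1, -0.0205, -0.0255, 0, -2.4, 1, -0.0195, -0.0265, 0, -2.4, 1, -0.0185, -0.027, 0, -2.4, 1, -0.0175, -0.028, 0, -2.4, 1],
)

```text
time_s: 0.93
tool_pos: [406.8, 327.9, 185.4]
tcp_rot: [-0.0, -0.029, 1.0, -0.0]
contact_force: [0.8, 0.3, 0.5]
width: 0.998
finger_force: 0.0
```

>>> send_rows(
  plan=[-0.016, -0.0285, 0, -2.4, 1, -0.015, -0.0295, 0, -2.0, 1, 0, 0, 0, 0, 1, 0, 0, 0, 0, 1],
)

```text
time_s: 1.27
tool_pos: [442.8, 271.9, 185.4]
tcp_rot: [-0.0, -0.063, 0.998, -0.0]
contact_force: [-0.1, 0.3, 0.2]
width: 1.002
finger_force: 0.0
```

```bash
sed -i 's/\[round(-dy\/n,2),g\]/[round(float(-dy\/n),2),g]/' h.py; python3 - <<'E'
from h import *
go(441,273,150,97.5,3,1)
s=viewer.read_camera('scene')[:,:,::-1]; t=viewer.read_camera('top')[:,:,::-1]
a=cv2.resize(s[230:350,350:470],(480,480),interpolation=cv2.INTER_CUBIC)
b=cv2.resize(t[230:310,195:275],(320,320),interpolation=cv2.INTER_CUBIC)
im=np.zeros((480,800,3),np.uint8); im[:,:480]=a; im[:320,480:]=b; cv2.imwrite('pics/c3.png',im)
E
```

```text
pos [442.8 271.9 185.4] yaw 97.26 turn -0.2 step 11.8 f [-0.1  0.3  0.2] w 1.002 0.0 t 1.2667
[0.0006,0.0004,0.0118,-0.08,1,0.0005,0.0004,0.0118,-0.08,1,0.0005,0.0004,0.0118,-0.08,1]
```

View pics/c3.png

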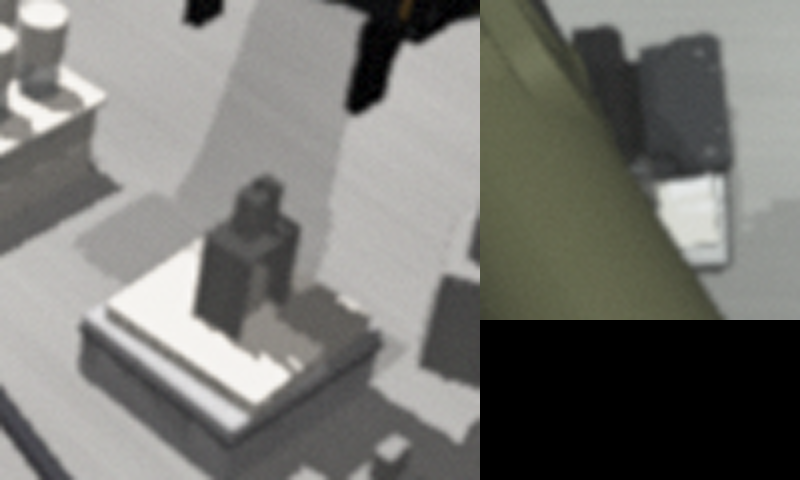

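The gripper is above the saddle with its finger tips at c3 (205,20) and (365,110). The grip block is centred below at about (260,205). Descending.

>>> send_rows(
  plan=[0.0015, 0.001, 0.02, 0, 1, 0, 0, 0.02, 0, 1, 0, 0, 0.015, 0, 1, 0, 0, 0.0135, 0, 1, 0, 0, 0, 0, 1],
)

```text
time_s: 1.78
tool_pos: [437.1, 275.3, 114.0]
tcp_rot: [-0.003, -0.067, 0.998, -0.001]
contact_force: [-0.4, 0.4, -0.8]
width: 0.996
finger_force: 0.0
```

>>> send_rows(
  plan=[0, 0, 0, 0, -1, 0, 0, 0, 0, -1, 0, 0, 0, 0, -1, 0, 0, 0, 0, -1, 0, 0, 0, 0, -1],
)

```text
time_s: 2.2
tool_pos: [440.6, 275.3, 118.0]
tcp_rot: [0.001, -0.066, 0.998, 0.0]
contact_force: [-0.1, -1.1, -0.5]
width: 0.706
finger_force: 0.0
```

>>> send_rows(
  plan=[0, 0, 0, 0, -1, 0, 0, 0, 0, -1, 0, 0, 0, 0, -1, 0, 0, 0, 0, -1, 0, 0, -0.005, 0, -1],
)

```text
time_s: 2.62
tool_pos: [439.5, 274.4, 121.4]
tcp_rot: [-0.001, -0.066, 0.998, -0.001]
contact_force: [-0.1, 0.2, -0.6]
width: 0.326
finger_force: 0.0
```

>>> send_rows(
  plan=[0, 0, 0.005, 0, -1, 0, 0, 0, 0, -1, 0, 0, 0, 0, -1, 0, 0, 0, 0, -1, 0, 0, 0, 0, -1],
)

```text
time_s: 3.03
tool_pos: [440.1, 274.8, 117.1]
tcp_rot: [-0.0, -0.066, 0.998, -0.0]
contact_force: [-0.9, -0.0, -0.0]
width: 0.023
finger_force: 0.0
```

>>> send_rows(
  plan=[0, 0, 0, 0, -1, 0, 0, 0, 0, -1],
)

```text
time_s: 3.2
tool_pos: [440.2, 274.9, 117.2]
tcp_rot: [0.0, -0.066, 0.998, 0.0]
contact_force: [-0.2, 0.5, 0.4]
width: 0.007
finger_force: 0.0
```

The fingers closed on nothing, so I'll look.

```bash
python3 - <<'E'
from h import *
s=viewer.read_camera('scene')[:,:,::-1]
im=cv2.resize(s[235:345,345:485],(763,600),interpolation=cv2.INTER_CUBIC); cv2.imwrite('pics/c4.png',im)
print(w2pix('scene',[[440,275,117],[440,275,140],[440,275,57]]).round(1))
print(ctrl.get_state()['tool_pos'])
E
```

```text
[[413.6 285.9]
 [415.2 277.3]
 [409.7 307.5]]
[440.18720183 274.90000185 117.19592384]
```

View pics/c4.png

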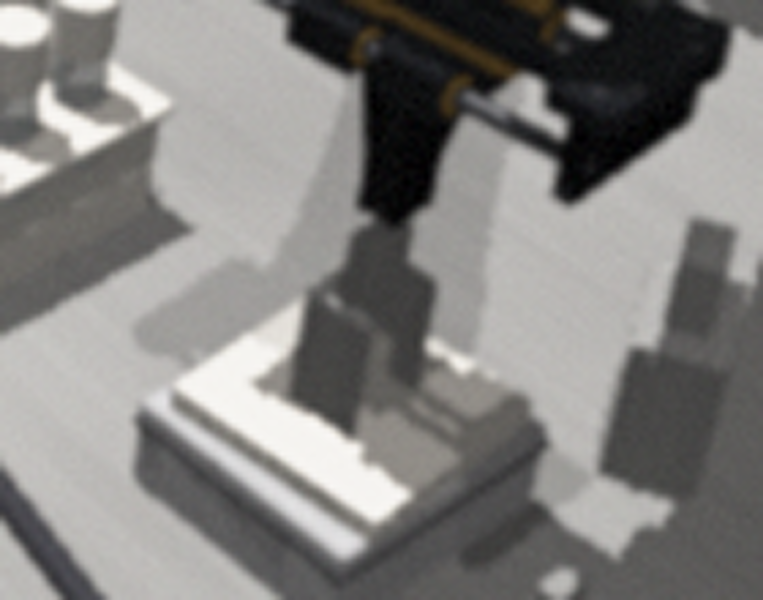

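In c4 the closed finger tips, with their near bottom corner at (390,222), end just above the grip block's top at about (380,230). The real tips are about 36 mm higher than the reported TCP, and c3 shows the same offset. I'll open, descend about 33 mm while watching the force, and try again.

>>> send_rows(
  plan=[0, 0, -0.005, 0, 0.2, 0, 0, 0, 0, 0.2, 0, 0, 0, 0, 0.2, 0, 0, 0, 0, 0.2, 0, 0, 0, 0, 0.2],
)

```text
time_s: 3.67
tool_pos: [440.2, 274.8, 122.2]
tcp_rot: [0.0, -0.066, 0.998, 0.0]
contact_force: [-0.2, 0.7, 0.3]
width: 0.297
finger_force: 0.0
```

>>> send_rows(
  plan=[0, 0, 0, 0, 0.2, 0, 0, 0, 0, 0.2, 0, 0, 0, 0, 0.2],
)

```text
time_s: 3.92
tool_pos: [440.1, 274.8, 122.1]
tcp_rot: [-0.0, -0.066, 0.998, -0.0]
contact_force: [-0.1, -1.0, 0.2]
width: 0.527
finger_force: 0.0
```

>>> send_rows(
  plan=[0, 0, 0.012, 0, 0.2, 0, 0, 0.01, 0, 0.2, 0, 0, 0.008, 0, 0.2, 0, 0, 0.005, 0, 0.2, 0, 0, 0, 0, 0.2],
)

```text
time_s: 4.33
tool_pos: [439.0, 274.0, 85.1]
tcp_rot: [-0.001, -0.066, 0.998, -0.001]
contact_force: [0.9, -0.1, -0.6]
width: 0.599
finger_force: 0.0
```

```bash
python3 - <<'E'
from h import *
s=viewer.read_camera('scene')[:,:,::-1]
im=cv2.resize(s[235:345,345:485],(763,600),interpolation=cv2.INTER_CUBIC); cv2.imwrite('pics/c5.png',im)
s=ctrl.get_state();print(s['tool_pos'],s['contact_force'],s['width'])
E
```

```text
[439.55369606 274.38176132  86.07395492] [ 0.82957636 -0.04245837  0.45886322] 0.5987735310370279
```

View pics/c5.png

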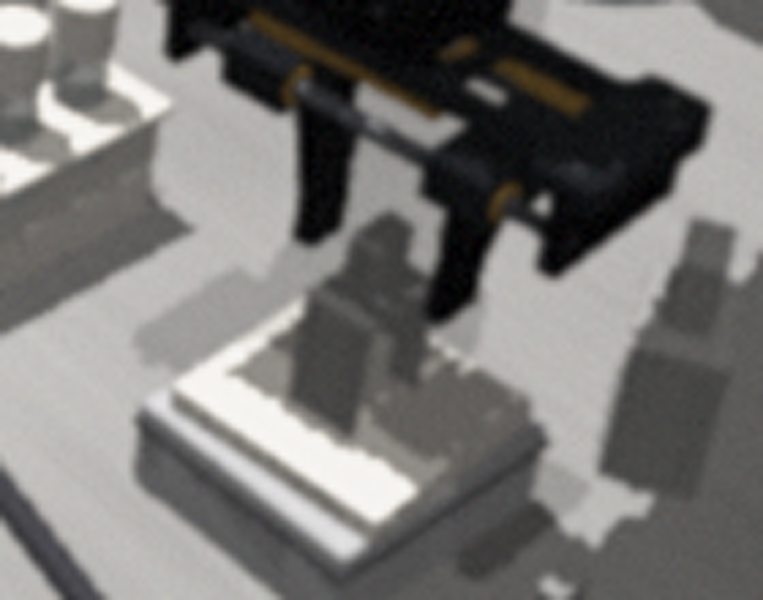

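The fingers now straddle the grip block, with tips at c5 (315,240) and (440,318) and the block top at (385,225). Closing.

>>> send_rows(
  plan=[0, 0, 0, 0, -1, 0, 0, 0, 0, -1, 0, 0, 0, 0, -1, 0, 0, 0, 0, -1, 0, 0, 0, 0, -1],
)

```text
time_s: 4.8
tool_pos: [440.4, 275.0, 87.5]
tcp_rot: [0.0, -0.066, 0.998, 0.0]
contact_force: [-0.6, -0.2, -0.1]
width: 0.307
finger_force: 0.0
```

>>> send_rows(
  plan=[0, 0, 0, 0, -1, 0, 0, 0, 0, -1, 0, 0, 0, 0, -1, 0, 0, 0, 0, -1, 0, 0, 0, 0, -1],
)

```text
time_s: 5.22
tool_pos: [440.2, 274.8, 87.2]
tcp_rot: [0.0, -0.066, 0.998, 0.0]
contact_force: [-0.4, -0.7, -0.3]
width: 0.159
finger_force: 29.9
```

Gripped at 13.8 mm width. Lifting.

>>> send_rows(
  plan=[0, 0, -0.01, 0, -1, 0, 0, -0.02, 0, -1, 0, 0, -0.02, 0, -1, 0, 0, -0.02, 0, -1, 0, 0, -0.015, 0, -1],
)

```text
time_s: 5.63
tool_pos: [440.5, 275.2, 174.4]
tcp_rot: [0.001, -0.066, 0.998, 0.001]
contact_force: [0.4, -0.7, -1.4]
width: 0.157
finger_force: 29.9
```

```bash
python3 -c "
from h import *
go(630.5,309.5,172,81,9,-1)"
```

```text
pos [440.5 275.2 174.4] yaw 97.56 turn 16.6 step 21.5 f [ 0.4 -0.7 -1.4] w 0.157 29.887628853321075 t 5.6333
[-0.0214,0.001,0.0003,1.84,-1,-0.0214,0.0017,0.0003,1.84,-1,-0.0213,0.0024,0.0003,1.84,-1,-0.0212,0.0031,0.0003,1.84,-1,-0.0211,0.0037,0.0003,1.84,-1]
[-0.021,0.0044,0.0003,1.84,-1,-0.0208,0.0051,0.0003,1.84,-1,-0.0207,0.0058,0.0003,1.84,-1,-0.0205,0.0064,0.0003,1.84,-1]
```

>>> send_rows(
  plan=[-0.0214, 0.001, 0, 1.84, -1, -0.0214, 0.0017, 0, 1.84, -1, -0.0213, 0.0024, 0, 1.84, -1, -0.0212, 0.0031, 0, 1.84, -1, -0.0211, 0.0037, 0, 1.84, -1],
)

```text
time_s: 6.05
tool_pos: [546.4, 294.2, 172.7]
tcp_rot: [-0.0, 0.015, 1.0, 0.0]
contact_force: [0.6, 0.3, -1.8]
width: 0.16
finger_force: 29.9
```

>>> send_rows(
  plan=[-0.021, 0.0044, 0, 1.84, -1, -0.0208, 0.0051, 0, 1.84, -1, -0.0207, 0.0058, 0, 1.84, -1, -0.0205, 0.0064, 0, 1.84, -1, 0, 0, 0, 0, -1],
)

```text
time_s: 6.47
tool_pos: [633.3, 308.7, 171.2]
tcp_rot: [0.001, 0.08, 0.997, -0.001]
contact_force: [0.1, -0.1, -1.2]
width: 0.153
finger_force: 30.0
```

```bash
python3 - <<'E'
from h import *
go(630.5,309.5,172,81,1,-1)
s=viewer.read_camera('scene')[:,:,::-1]
im=cv2.resize(s[240:440,270:430],(480,600),interpolation=cv2.INTER_CUBIC); cv2.imwrite('pics/c6.png',im)
E
```

```text
pos [633.3 308.7 171.2] yaw 80.84 turn -0.2 step 3.0 f [ 0.1 -0.1 -1.2] w 0.153 29.952065348625183 t 6.4667
[0.0029,0.0003,-0.0008,-0.16,-1]
```

View pics/c6.png

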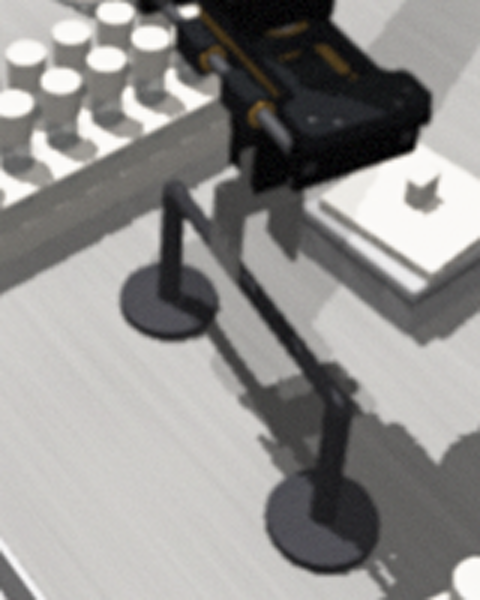

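The saddle is over the bar, with legs at c6 (228,225) and (285,230) on either side and the bar at about (242,273). Lowering.

>>> send_rows(
  plan=[0.002, 0, 0.018, 0, -1, 0, 0, 0.02, 0, -1, 0, 0, 0.018, 0, -1, 0, 0, 0.01, 0, -1, 0, 0, 0.004, 0, -1],
)

```text
time_s: 6.93
tool_pos: [626.1, 309.2, 100.3]
tcp_rot: [-0.002, 0.078, 0.997, -0.001]
contact_force: [-0.5, -0.1, -2.0]
width: 0.158
finger_force: 30.0
```

>>> send_rows(
  plan=[0, 0, 0.002, 0, -1, 0, 0, 0, 0, -1, 0, 0, 0, 0, -1],
)

```text
time_s: 7.18
tool_pos: [628.8, 309.9, 101.6]
tcp_rot: [0.001, 0.078, 0.997, 0.001]
contact_force: [0.0, 0.3, -2.1]
width: 0.156
finger_force: 30.0
```

>>> send_rows(
  plan=[0, 0, 0.002, 0, -1, 0, 0, 0.002, 0, -1, 0, 0, 0, 0, -1, 0, 0, 0, 0, -1],
)

```text
time_s: 7.52
tool_pos: [628.1, 309.5, 96.2]
tcp_rot: [-0.0, 0.078, 0.997, 0.0]
contact_force: [0.1, 0.1, -1.9]
width: 0.153
finger_force: 30.0
```

>>> send_rows(
  plan=[0, 0, 0.0015, 0, -1, 0, 0, 0, 0, -1, 0, 0, 0, 0, -1],
)

```text
time_s: 7.77
tool_pos: [628.4, 309.6, 95.1]
tcp_rot: [0.0, 0.079, 0.997, 0.0]
contact_force: [0.9, -0.5, -0.4]
width: 0.158
finger_force: 30.0
```

>>> send_rows(
  plan=[0, 0, 0.0015, 0, -1, 0, 0, 0, 0, -1, 0, 0, 0, 0, -1],
)

```text
time_s: 8.02
tool_pos: [628.5, 309.6, 95.0]
tcp_rot: [0.0, 0.079, 0.997, 0.0]
contact_force: [-1.5, -1.2, 5.8]
width: 0.158
finger_force: 30.0
```

Contact at 95 as predicted. Backing off 1 mm and opening.

>>> send_rows(
  plan=[0, 0, -0.0015, 0, -1, 0, 0, 0, 0, 0.3, 0, 0, 0, 0, 0.3, 0, 0, 0, 0, 0.3, 0, 0, 0, 0, 0.3],
)

```text
time_s: 8.43
tool_pos: [628.1, 309.5, 94.4]
tcp_rot: [-0.0, 0.078, 0.997, -0.0]
contact_force: [0.8, 0.3, -0.2]
width: 0.376
finger_force: 0.0
```

>>> send_rows(
  plan=[0, 0, 0, 0, 0.3, 0, 0, 0, 0, 0.3, 0, 0, 0, 0, 0.3, 0, 0, 0, 0, 0.3, 0, 0, 0, 0, 0.3],
)

```text
time_s: 8.85
tool_pos: [628.2, 309.5, 94.7]
tcp_rot: [0.0, 0.079, 0.997, 0.0]
contact_force: [-0.6, -0.1, 0.0]
width: 0.639
finger_force: 0.0
```

>>> send_rows(
  plan=[0, 0, -0.01, 0, 0.3, 0, 0, -0.015, 0, 0.3, 0, 0, -0.02, 0, 0.3, 0, 0, -0.02, 0, 0.3, 0, 0, -0.02, 0, 0.3],
)

```text
time_s: 9.27
tool_pos: [628.2, 309.5, 181.5]
tcp_rot: [0.0, 0.078, 0.997, 0.0]
contact_force: [-0.2, 0.2, -0.1]
width: 0.646
finger_force: 0.0
```

```bash
python3 - <<'E'
from h import *
go(440.8,273.8,178,97.5,9,.3)
s=viewer.read_camera('scene')[:,:,::-1]
im=cv2.resize(s[250:440,280:460],(568,600),interpolation=cv2.INTER_CUBIC); cv2.imwrite('pics/c7.png',im)
E
```

```text
pos [628.2 309.5 181.5] yaw 81.0 turn -16.5 step 21.2 f [-0.2  0.2 -0.1] w 0.646 0.0 t 9.2667
[0.0199,-0.0072,0.0004,-1.83,0.3,0.0202,-0.0065,0.0004,-1.83,0.3,0.0204,-0.0059,0.0004,-1.83,0.3,0.0205,-0.0052,0.0004,-1.83,0.3,0.0207,-0.0046,0.0004,-1.83,0.3]
[0.0208,-0.0039,0.0004,-1.83,0.3,0.0209,-0.0032,0.0004,-1.83,0.3,0.021,-0.0026,0.0004,-1.83,0.3,0.0211,-0.0019,0.0004,-1.83,0.3]
```

View pics/c7.png

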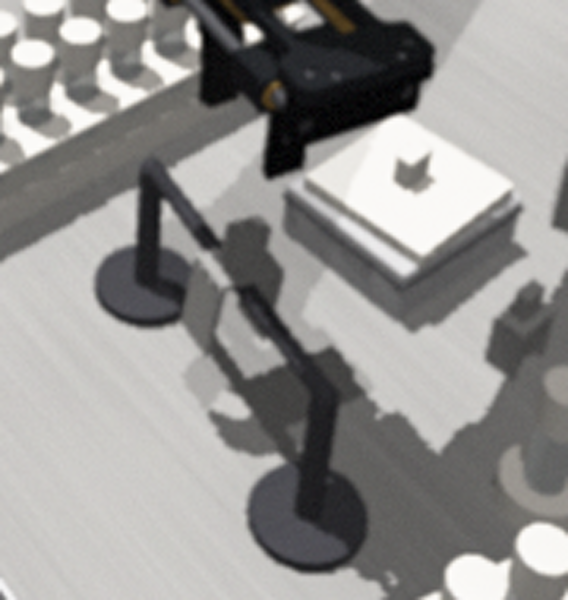

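The saddle hangs astride the bar, released: grip at c7 (245,245), legs at (203,300) and (258,275). The lid is now fully visible, with corners at (400,117), (305,185), (425,262) and (518,190).

```bash
python3 - <<'E'
from h import *
w=np.array([pix2w('scene',280+(a+.5)/3.156-.5,250+(b+.5)/3.156-.5,57) for a,b in [(400,117),(305,185),(425,262),(518,190)]])[:,:2]
d=np.diff(np.vstack([w,w[:1]]),axis=0); print(w.round(1).tolist(),w.mean(0),np.hypot(*d.T),np.degrees(np.arctan2(d[:,1],d[:,0])))
# refined corners by image: white mask min-area quad
s=viewer.read_camera('scene'); g=cv2.cvtColor(s,cv2.COLOR_RGB2GRAY); m=np.zeros_like(g); r=g[280:340,370:450]; m[280:340,370:450]=(r>215)*255
c=max(cv2.findContours(m,0,2)[0],key=cv2.contourArea); q=cv2.approxPolyDP(cv2.convexHull(c),4,True)[:,0]; print(q.tolist(),cv2.contourArea(c))
W=np.array([pix2w('scene',u,v,57) for u,v in q]); print(W.round(1).tolist(),W.mean(0))
E
```

```text
[[397.6, 221.6], [500.9, 236.7], [485.3, 333.8], [385.1, 321.3]] [442.22300446 278.36779098] [104.39960614  98.36557228 100.93418179 100.43968587] [   8.31894035   99.14933936 -172.85238233  -82.85680108]
[[405, 286], [442, 308], [413, 330], [378, 305]] 1434.0
[[398.4, 218.0, 57.0], [383.9, 315.1, 57.0], [482.1, 327.0, 57.0], [491.0, 231.1, 57.0]] [438.87221738 272.79269377  57.        ]
```

>>> send_rows(
  plan=[0.0199, -0.0072, 0, -1.83, 0.3, 0.0202, -0.0065, 0, -1.83, 0.3, 0.0204, -0.0059, 0, -1.83, 0.3, 0.0205, -0.0052, 0, -1.83, 0.3, 0.0207, -0.0046, 0, -1.83, 0.3],
)

```text
time_s: 9.78
tool_pos: [522.8, 289.3, 179.3]
tcp_rot: [-0.0, -0.002, 1.0, -0.0]
contact_force: [-0.2, -0.6, -0.3]
width: 0.65
finger_force: 0.0
```

>>> send_rows(
  plan=[0.0208, -0.0039, 0, -1.83, 0.3, 0.0209, -0.0032, 0, -1.83, 0.3, 0.021, -0.0026, 0, -1.83, 0.3, 0.0211, -0.0019, 0, -1.83, 0.3, 0, 0, 0, 0, 0.3],
)

```text
time_s: 10.2
tool_pos: [437.2, 273.8, 179.6]
tcp_rot: [-0.001, -0.067, 0.998, 0.0]
contact_force: [0.3, 0.0, 0.2]
width: 0.651
finger_force: 0.0
```

```bash
python3 -c "
from h import *
go(440.8,273.8,60,97.5,5,.3)"
```

```text
pos [437.2 273.8 179.6] yaw 97.67 turn 0.2 step 23.9 f [0.3 0.  0.2] w 0.651 0.0 t 10.2
[-0.0007,-0.0001,0.0239,0.03,0.3,-0.0007,-0.0001,0.0239,0.03,0.3,-0.0007,-0.0001,0.0239,0.03,0.3,-0.0007,-0.0001,0.0239,0.03,0.3,-0.0007,-0.0001,0.0239,0.03,0.3]
```

>>> send_rows(
  plan=[-0.002, 0, 0.03, 0, 0.3, 0, 0, 0.03, 0, 0.3, 0, 0, 0.03, 0, 0.3, 0, 0, 0.02, 0, 0.3, 0, 0, 0.01, 0, 0.3],
)

```text
time_s: 10.62
tool_pos: [441.3, 272.7, 56.5]
tcp_rot: [-0.002, -0.065, 0.998, -0.001]
contact_force: [-0.9, -1.6, -0.4]
width: 0.653
finger_force: 0.0
```

>>> send_rows(
  plan=[0, 0, 0.01, 0, 0.3, 0, 0, 0.008, 0, 0.3, 0, 0, 0.004, 0, 0.3, 0, 0, 0.002, 0, 0.3, 0, 0, 0, 0, 0.3],
)

```text
time_s: 11.03
tool_pos: [443.3, 274.4, 36.0]
tcp_rot: [0.0, -0.065, 0.998, 0.0]
contact_force: [-1.1, -0.2, -0.1]
width: 0.648
finger_force: 0.0
```

>>> send_rows(
  plan=[0, 0, 0, 0, -1, 0, 0, 0, 0, -1, 0, 0, 0, 0, -1, 0, 0, 0, 0, -1, 0, 0, 0, 0, -1],
)

```text
time_s: 11.45
tool_pos: [443.0, 274.3, 36.0]
tcp_rot: [0.0, -0.065, 0.998, 0.0]
contact_force: [0.3, 0.2, -0.1]
width: 0.358
finger_force: 0.0
```

>>> send_rows(
  plan=[0, 0, 0, 0, -1, 0, 0, 0, 0, -1, 0, 0, 0, 0, -1, 0, 0, 0, 0, -1, 0, 0, 0, 0, -1],
)

```text
time_s: 11.87
tool_pos: [443.0, 273.8, 35.7]
tcp_rot: [0.0, -0.065, 0.998, -0.0]
contact_force: [-0.3, -1.7, 1.5]
width: 0.154
finger_force: 30.0
```

>>> send_rows(
  plan=[0, 0, -0.01, 0, -1, 0, 0, -0.02, 0, -1, 0, 0, -0.025, 0, -1, 0, 0, -0.03, 0, -1, 0, 0, -0.025, 0, -1],
)

```text
time_s: 12.28
tool_pos: [442.9, 274.5, 147.9]
tcp_rot: [0.0, -0.065, 0.998, 0.0]
contact_force: [0.5, 0.4, -0.8]
width: 0.156
finger_force: 30.0
```

```bash
python3 -c "
from h import *
print(ctrl.get_state()['q'].round(2))
go(610.5,-365,148,57.5,24,-1)"
```

```text
[-0.76  0.07  0.16  1.83 -0.01  1.25  1.11]
pos [442.9 274.5 147.9] yaw 97.47 turn 40.0 step 27.5 f [ 0.5  0.4 -0.8] w 0.156 29.99941796064377 t 12.2833
[-0.0035,-0.0273,-0.0,1.67,-1,-0.0043,-0.0272,-0.0,1.67,-1,-0.005,-0.0271,-0.0,1.67,-1,-0.0058,-0.0269,-0.0,1.67,-1,-0.0066,-0.0267,-0.0,1.67,-1]
[-0.0074,-0.0265,-0.0,1.67,-1,-0.0081,-0.0263,-0.0,1.67,-1,-0.0089,-0.0261,-0.0,1.67,-1,-0.0097,-0.0258,-0.0,1.67,-1,-0.0104,-0.0255,-0.0,1.67,-1]
[-0.0111,-0.0252,-0.0,1.67,-1,-0.0119,-0.0249,-0.0,1.67,-1,-0.0126,-0.0245,-0.0,1.67,-1,-0.0133,-0.0241,-0.0,1.67,-1,-0.014,-0.0237,-0.0,1.67,-1]
[-0.0147,-0.0233,-0.0,1.67,-1,-0.0153,-0.0229,-0.0,1.67,-1,-0.016,-0.0224,-0.0,1.67,-1,-0.0167,-0.0219,-0.0,1.67,-1,-0.0173,-0.0215,-0.0,1.67,-1]
[-0.0179,-0.0209,-0.0,1.67,-1,-0.0185,-0.0204,-0.0,1.67,-1,-0.0191,-0.0199,-0.0,1.67,-1,-0.0197,-0.0193,-0.0,1.67,-1]
```

>>> send_rows(
  plan=[-0.0035, -0.0273, 0, 1.67, -1, -0.0043, -0.0272, 0, 1.67, -1, -0.005, -0.0271, 0, 1.67, -1, -0.0058, -0.0269, 0, 1.67, -1, -0.0066, -0.0267, 0, 1.67, -1],
)

```text
time_s: 12.7
tool_pos: [477.9, 140.1, 146.4]
tcp_rot: [0.0, 0.008, 1.0, 0.0]
contact_force: [0.3, 0.9, -1.2]
width: 0.159
finger_force: 30.0
```

>>> send_rows(
  plan=[-0.0074, -0.0265, 0, 1.67, -1, -0.0081, -0.0263, 0, 1.67, -1, -0.0089, -0.0261, 0, 1.67, -1, -0.0097, -0.0258, 0, 1.67, -1, -0.0104, -0.0255, 0, 1.67, -1],
)

```text
time_s: 13.12
tool_pos: [512.8, 6.8, 146.4]
tcp_rot: [0.0, 0.081, 0.997, 0.0]
contact_force: [-0.5, -0.4, -1.1]
width: 0.157
finger_force: 30.0
```

>>> send_rows(
  plan=[-0.0111, -0.0252, 0, 1.67, -1, -0.0119, -0.0249, 0, 1.67, -1, -0.0126, -0.0245, 0, 1.67, -1, -0.0133, -0.0241, 0, 1.67, -1, -0.014, -0.0237, 0, 1.67, -1],
)

```text
time_s: 13.53
tool_pos: [547.7, -126.3, 146.3]
tcp_rot: [0.0, 0.153, 0.988, 0.0]
contact_force: [0.1, -0.4, -1.8]
width: 0.155
finger_force: 30.0
```

>>> send_rows(
  plan=[-0.0147, -0.0233, 0, 1.67, -1, -0.0153, -0.0229, 0, 1.67, -1, -0.016, -0.0224, 0, 1.67, -1, -0.0167, -0.0219, 0, 1.67, -1, -0.0173, -0.0215, 0, 1.67, -1],
)

```text
time_s: 13.95
tool_pos: [582.7, -259.4, 146.1]
tcp_rot: [0.0, 0.225, 0.974, 0.0]
contact_force: [0.6, -0.6, -0.4]
width: 0.155
finger_force: 30.0
```

>>> send_rows(
  plan=[-0.0179, -0.0209, 0, 1.67, -1, -0.0185, -0.0204, 0, 1.67, -1, -0.0191, -0.0199, 0, 1.67, -1, -0.0197, -0.0193, 0, 1.67, -1, 0, 0, 0, 0, -1],
)

```text
time_s: 14.37
tool_pos: [608.6, -371.9, 145.3]
tcp_rot: [0.0, 0.284, 0.959, -0.002]
contact_force: [-2.3, 0.5, -1.0]
width: 0.158
finger_force: 30.0
```

```bash
python3 - <<'E'
from h import *
go(610.5,-365,100,57.5,3,-1)
s=viewer.read_camera('scene')[:,:,::-1]; t=viewer.read_camera('top')[:,:,::-1]
cv2.imwrite('pics/s8.png',s); cv2.imwrite('pics/t8.png',t)
a=cv2.resize(s[120:240,150:270],(480,480),interpolation=cv2.INTER_CUBIC)
b=cv2.resize(t[165:245,425:505],(320,320),interpolation=cv2.INTER_CUBIC)
c=cv2.resize(s[290:400,310:400],(224,275),interpolation=cv2.INTER_CUBIC)
im=np.zeros((600,800,3),np.uint8); im[:480,:480]=a; im[:320,480:]=b; im[325:600,500:724]=c; cv2.imwrite('pics/c8.png',im)
print(w2pix('scene',[[610.6,-365.2,91]]+[[610.6+45*(c*.538-d*.843)*1,-365.2+45*(c*.843+d*.538),90] for c,d in((1,1),(1,-1),(-1,-1),(-1,1))]).round(1).tolist())
E
```

```text
pos [ 608.6 -371.9  145.3] yaw 57.01 turn -0.5 step 15.3 f [-2.3  0.5 -1. ] w 0.158 29.998976290225983 t 14.3667
[0.0007,0.0023,0.0151,-0.16,-1,0.0007,0.0023,0.0151,-0.16,-1,0.0007,0.0023,0.0151,-0.16,-1]
[[202.8, 191.2], [217.7, 199.7], [183.8, 199.9], [188.7, 183.8], [220.9, 183.6]]
```

>>> send_rows(
  plan=[0, 0, 0.015, 0, -1, 0, 0, 0.015, 0, -1, 0, 0, 0.01, 0, -1, 0, 0, 0, 0, -1, 0, 0, 0, 0, -1],
)

```text
time_s: 14.88
tool_pos: [610.1, -363.8, 105.4]
tcp_rot: [-0.0, 0.28, 0.96, 0.001]
contact_force: [0.5, -0.4, -0.6]
width: 0.151
finger_force: 30.0
```

>>> send_rows(
  plan=[0, 0, 0, 0, -1, 0, 0, 0, 0, -1, 0, 0, 0, 0, -1],
)

```text
time_s: 15.13
tool_pos: [610.5, -365.7, 106.8]
tcp_rot: [0.001, 0.281, 0.96, -0.0]
contact_force: [0.6, -0.1, -0.7]
width: 0.157
finger_force: 30.0
```

```bash
python3 - <<'E'
from h import *
go(610.5,-365,91,57.5,3,-1)
s=viewer.read_camera('scene')[:,:,::-1]; t=viewer.read_camera('top')[:,:,::-1]; s0=cv2.imread('pics/scene0.png')
cv2.imwrite('pics/s9.png',s); cv2.imwrite('pics/t9.png',t)
def sq(h,z,c=(610.6,-365.2),a=57.5):
    a=np.radians(a); u=np.array([np.cos(a),np.sin(a)]); v=np.array([-u[1],u[0]])
    return [[*(np.array(c)+h*(i*u+j*v)),z] for i,j in((1,1),(1,-1),(-1,-1),(-1,1))]
def crop(im,x0,y0,w,h,k,polys):
    o=cv2.resize(im[y0:y0+h,x0:x0+w],None,fx=k,fy=k,interpolation=cv2.INTER_CUBIC)
    for n,X,col in polys:
        for u,v in (w2pix(n,X)-[x0-.5,y0-.5])*k: cv2.circle(o,(int(u),int(v)),2,col,-1)
    return o
R,G=(0,0,255),(0,255,0)
im=np.zeros((600,800,3),np.uint8)
def put(o,x,y): im[y:y+o.shape[0],x:x+o.shape[1]]=o
p=ctrl.get_state()['tool_pos']
put(crop(s0,175,172,60,60,6,[('scene',sq(46,90),R),('scene',sq(45,0),R)]),0,0)
zl=45+p[2]-35.7
put(crop(s,165,145,80,80,5,[('scene',sq(46,90),R),('scene',sq(50,zl+12,p[:2]),G)]),365,0)
put(crop(t,430,175,65,65,3.6,[('top',sq(46,90),R),('top',sq(50,zl+12,p[:2]),G)]),0,364)
put(crop(s,320,285,70,65,3,[]),365,404)
cv2.imwrite('pics/c9.png',im); print(zl)
E
```

```text
pos [ 610.5 -365.7  106.8] yaw 57.4 turn -0.1 step 5.3 f [ 0.6 -0.1 -0.7] w 0.157 29.999480545520782 t 15.1333
[0.0001,0.0002,0.0053,-0.03,-1,0.0001,0.0002,0.0053,-0.03,-1,0.0001,0.0002,0.0053,-0.03,-1]
115.6653633284623
```

View pics/c9.png

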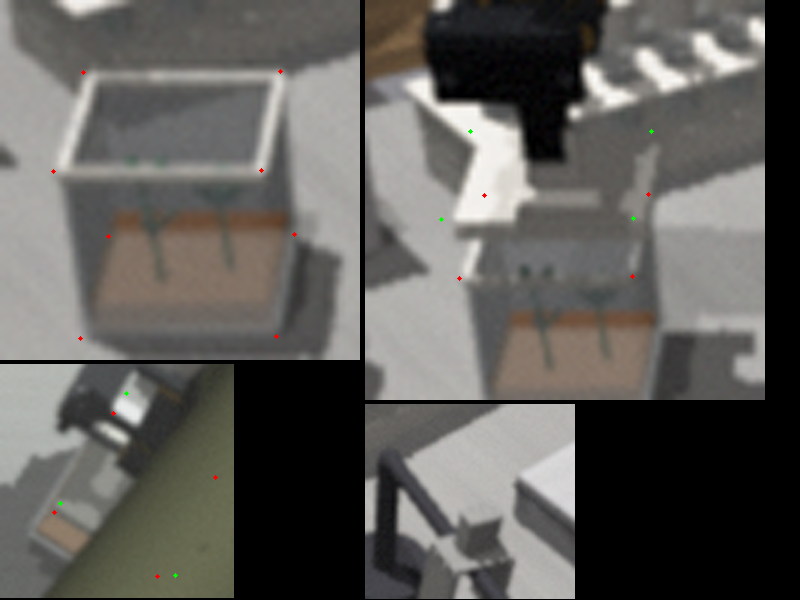

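c9: the box rim corners sit about 1 px right of my prediction, at (88,72), (285,73), (268,175) and (60,172). The lid's front top corners are near (457,222) and (637,225), so the lid appears about 4 mm too far image-right. I'll measure this from edge profiles. The saddle hangs fine.

```bash
python3 - <<'E'
import cv2
g=cv2.cvtColor(cv2.imread('pics/s9.png'),cv2.COLOR_BGR2GRAY); g0=cv2.cvtColor(cv2.imread('pics/scene0.png'),cv2.COLOR_BGR2GRAY)
print('cols',list(range(178,192)),list(range(212,228)))
for r in range(176,204): print(r,g[r,178:192].tolist(),g[r,212:228].tolist())
print('box0')
for r in range(183,204,2): print(r,g0[r,180:196].tolist(),g0[r,214:228].tolist())
for c in (195,205): print(c,g[180:205,c].tolist())
E
```

```text
cols [178, 179, 180, 181, 182, 183, 184, 185, 186, 187, 188, 189, 190, 191] [212, 213, 214, 215, 216, 217, 218, 219, 220, 221, 222, 223, 224, 225, 226, 227]
176 [107, 106, 105, 103, 107, 96, 89, 96, 156, 233, 240, 240, 239, 239] [93, 91, 91, 89, 92, 91, 96, 120, 128, 130, 130, 107, 94, 95, 96, 100]
177 [107, 110, 107, 102, 99, 101, 93, 113, 178, 237, 241, 240, 240, 239] [90, 91, 92, 89, 90, 91, 95, 121, 131, 138, 131, 102, 94, 97, 100, 97]
178 [108, 107, 109, 108, 102, 96, 96, 136, 210, 239, 240, 239, 238, 235] [89, 92, 91, 92, 91, 93, 94, 116, 129, 137, 130, 98, 90, 95, 96, 96]
179 [119, 102, 105, 105, 107, 104, 103, 160, 232, 241, 240, 240, 237, 228] [91, 91, 89, 94, 92, 90, 97, 121, 134, 136, 129, 101, 89, 87, 91, 92]
180 [139, 116, 110, 107, 108, 105, 121, 180, 236, 240, 239, 240, 236, 223] [91, 91, 90, 91, 90, 89, 98, 126, 135, 135, 119, 98, 87, 89, 85, 90]
181 [163, 151, 125, 115, 106, 108, 142, 211, 238, 241, 240, 240, 234, 220] [89, 91, 91, 92, 92, 90, 99, 127, 138, 132, 107, 89, 86, 87, 92, 88]
182 [173, 170, 155, 133, 111, 110, 163, 232, 240, 239, 239, 238, 229, 219] [92, 9
[... 4383 characters left out ...]
59, 165, 167, 168]
199 [169, 168, 169, 172, 191, 212, 184, 140, 128, 129, 129, 131, 129, 133, 135, 133] [136, 137, 141, 172, 208, 158, 97, 77, 91, 129, 159, 166, 163, 166]
201 [169, 171, 171, 163, 149, 136, 126, 129, 128, 131, 128, 130, 130, 128, 128, 124] [130, 131, 132, 133, 131, 96, 80, 79, 89, 124, 157, 166, 169, 163]
203 [169, 168, 169, 170, 161, 128, 98, 87, 85, 86, 85, 85, 82, 87, 88, 91] [77, 82, 87, 88, 91, 81, 80, 80, 81, 113, 158, 174, 168, 166]
195 [215, 216, 219, 228, 222, 205, 161, 132, 121, 103, 97, 95, 95, 99, 107, 114, 112, 111, 104, 102, 109, 105, 92, 98, 97]
205 [97, 94, 99, 122, 133, 131, 110, 89, 91, 92, 93, 94, 99, 107, 111, 113, 110, 110, 108, 106, 102, 97, 95, 91, 90]
```

The lid sits about 3.5 mm too far along tool +x, which fits the grasp offset, and about 2 mm along tool +y. Correcting both and lowering 13.5 mm.

>>> send_rows(
  plan=[-0.0035, -0.002, 0.003, 0, -1, 0, 0, 0.004, 0, -1, 0, 0, 0.004, 0, -1, 0, 0, 0.0025, 0, -1, 0, 0, 0, 0, -1],
)

```text
time_s: 15.65
tool_pos: [611.2, -368.6, 90.8]
tcp_rot: [-0.001, 0.281, 0.96, 0.0]
contact_force: [0.4, -0.1, -0.7]
width: 0.16
finger_force: 30.0
```

>>> send_rows(
  plan=[0, 0, 0, 0, -1, 0, 0, 0, 0, -1, 0, 0, 0, 0, -1, 0, 0, 0, 0, -1, 0, 0, 0, 0, -1],
)

```text
time_s: 16.07
tool_pos: [611.9, -369.0, 92.4]
tcp_rot: [0.0, 0.281, 0.96, 0.0]
contact_force: [0.2, -0.0, -0.7]
width: 0.155
finger_force: 30.0
```

```bash
python3 - <<'E'
from h import *
go(610.5,-365,91,57.5,1,-1)
s=viewer.read_camera('scene')[:,:,::-1]; g=cv2.cvtColor(s,cv2.COLOR_BGR2GRAY)
for r in range(180,206): print(r,g[r,178:190].tolist(),g[r,214:226].tolist())
E
```

```text
pos [ 611.9 -369.    92.4] yaw 57.39 turn -0.1 step 4.5 f [ 0.2 -0.  -0.7] w 0.155 29.999541342258453 t 16.0667
[0.0034,0.0026,0.0014,-0.11,-1]
180 [138, 117, 106, 107, 107, 108, 101, 115, 176, 238, 241, 240] [90, 93, 92, 96, 105, 119, 127, 135, 129, 99, 88, 85]
181 [162, 149, 128, 111, 110, 105, 103, 137, 209, 238, 241, 240] [92, 94, 97, 111, 120, 132, 136, 134, 121, 96, 86, 88]
182 [173, 168, 155, 134, 113, 104, 106, 158, 232, 241, 240, 240] [94, 91, 92, 103, 108, 129, 137, 128, 107, 90, 86, 94]
183 [172, 169, 167, 157, 131, 114, 121, 178, 237, 241, 240, 239] [93, 89, 92, 91, 103, 127, 136, 128, 101, 93, 103, 120]
184 [169, 171, 173, 169, 158, 139, 149, 210, 238, 240, 239, 238] [92, 90, 91, 89, 100, 126, 137, 129, 104, 115, 150, 163]
185 [170, 170, 171, 173, 169, 162, 180, 232, 240, 240, 240, 236] [91, 91, 86, 92, 103, 128, 137, 126, 116, 154, 175, 183]
186 [172, 172, 171, 170, 172, 173, 201, 237, 241, 240, 239, 237] [93, 91, 93, 104, 121, 131, 137, 123, 124, 168, 186, 186]
187 [173, 172, 171, 170, 168, 183, 218, 238, 241, 240, 240, 237] [91, 92, 103, 122, 130, 132, 131, 109, 126, 
[... 1463 characters left out ...]
15, 139, 141]
200 [173, 176, 176, 179, 178, 177, 170, 148, 109, 92, 95, 95] [101, 101, 101, 99, 98, 85, 82, 83, 89, 115, 138, 143]
201 [177, 176, 175, 177, 176, 173, 151, 121, 100, 95, 99, 101] [94, 94, 95, 94, 93, 89, 82, 82, 87, 111, 138, 147]
202 [177, 177, 178, 178, 177, 173, 156, 125, 100, 95, 96, 96] [89, 88, 91, 90, 92, 85, 82, 80, 83, 108, 137, 147]
203 [181, 177, 175, 178, 175, 177, 171, 136, 106, 89, 90, 92] [78, 84, 89, 94, 92, 87, 82, 79, 83, 104, 138, 149]
204 [180, 180, 179, 176, 177, 175, 171, 144, 108, 87, 88, 88] [78, 87, 93, 90, 87, 84, 85, 80, 78, 102, 136, 149]
205 [179, 180, 181, 179, 175, 178, 170, 146, 109, 87, 87, 85] [90, 89, 92, 93, 86, 87, 80, 79, 81, 98, 130, 146]
```

The lid is about 10 mm above the rim and centred within a few mm, with nothing touching (the measured force is just its weight). Handing in.

```bash
python3 -c "
from bench import ctrl
print(ctrl.hand_in())"
```

```text
the job is handed in; nothing more can be done
None
```

I handed the job in at about 16 s: the saddle hangs released on the rail, and the lid is held level about 10 mm above the culture box, centred within a few mm; the hand-in returned no verdict.

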